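Empty the sieve and hold it square in the shaker's fences

TASK

Pick up the green sieve and tip the three plaster offcuts out of its open mouth into the scrap bin, without the gripper touching the offcuts. Then set the sieve flat on the shaker's deck with its mouth end against the short fence and its long side against the long fence, press it firmly into that corner so that it bears on both fences at once, and finish while still pressing and holding it there, ready for clamping. Leave the tooth cluster, glue jar and brush where they are.

Things in the scene. Friction and masses are not known exactly. Their poses are not given: they have to be found in the camera images.
- sieve: Loose green sieve frame, about 250 g, 140 (x) by 100 (y) mm; 5 mm mesh floor, 6 mm side walls 40 mm high. Origin: centre of its underside, z up. Its +x end is an open mouth, no wall or sill; at its -x end a 12 mm wall rises in the middle as an upright grip plate (12 mm in x, 70 in y, top 80 mm above the underside). Starts on the bench, mouth roughly to the left (+y).
- sieve_grip (a point): Grip point on the sieve: middle of the grip plate, 64 mm behind the sieve's centre (its -x) and 60 mm above its underside; axes as the sieve's. Fingers close along the sieve's x, from above.
- sieve_corner (a point): Lower outer corner of the sieve at its mouth end (+x) and its +y side (70, 50, 0 mm from the sieve's origin).
- offcut0: Grey-white plaster offcut, about 30 x 24 x 24 mm, 35 g, lying loose in the sieve; slides out when the sieve is tipped past about 40 degrees. Origin: centre of its underside as it lies at the start.
- offcut1: A second offcut, like the first, in the sieve.
- offcut2: A third offcut, like the first, in the sieve.
- bin: Fixed open-topped square steel scrap bin, 200 x 200 mm, 80 mm high, 5 mm walls. Origin: centre of its underside. It stands to the left or right of the sieve, the shaker on the other side.
- shaker: Fixed low sieve shaker, base 240 (x) by 200 (y) mm, its flat polished deck 30 mm above the bench. Origin: centre of its underside; its +x points roughly to the left (world +y). The sieve slides easily on it (friction about 0.25). Two low fences, as smooth, stand on the deck and meet at its (+x, +y) corner.
- short_fence: Fixed smooth steel fence on the shaker across its +x end: 15 (x) by 100 (y) by 30 mm high above the deck; origin at the centre of its underside. Its inner face is 90 mm from the shaker's centre in x. The sieve's mouth end goes against it.
- long_fence: Fixed smooth steel fence on the shaker along its +y side: 165 (x) by 15 (y) by 30 mm high above the deck; origin at the centre of its underside. Its inner face is 70 mm from the shaker's centre in y. The sieve's +y long side goes against it.
- shaker_corner (a point): The inside corner of the two fences, on the deck surface; (90, 70, 30) mm from the shaker's origin, axes as the shaker's. The sieve's corner point belongs here, the sieve's x and y along the shaker's.
- tooth_cluster: Bystander: tan shark tooth cluster, 60 x 45 mm, about 45 mm high, on the bench beyond the work. Origin: centre of its underside.
- glue_jar: Bystander: amber glass jar, 52 mm across, 75 mm high. Origin: centre of its underside.
- brush: Bystander: hand brush lying on the bench. Origin: underside at its middle.
Mind the look-alikes: they are no part of the job. Of the things like the sieve, leave any that is orange; of the rest the larger one is meant.

How it is judged (in metres and radians):
On the way:
1. all three offcuts lie in the scrap bin (x of offcut0 in the frame of bin between -0.1 and 0.1 m and y of offcut0 in the frame of bin between -0.1 and 0.1 m and z of each of offcut0, offcut1, offcut2 in the frame of bin below 0.07 m and x of offcut1 in the frame of bin between -0.1 and 0.1 m and y of offcut1 in the frame of bin between -0.1 and 0.1 m and x of offcut2 in the frame of bin between -0.1 and 0.1 m and y of offcut2 in the frame of bin between -0.1 and 0.1 m), for 0.2 s.
At the end, for the whole second after the job is handed in: The offcuts lie in the bin, under 70 mm above its underside. The sieve is held still, flat and square to the fences within 2 degrees, its corner point within 5 mm of the fence corner, fingers pressing on it (over 1 N), over 2 N on each fence (all of step 1 and distance between sieve_corner and shaker_corner below 0.005 m and angle between the x axis of sieve and the x axis of shaker, either way round below 0.035 rad and angle between sieve's own z axis and vertical below 0.035 rad and contact force between sieve and short_fence above 2 N and contact force between sieve and long_fence above 2 N and contact force between the fingers and sieve above 1 N and linear speed of sieve below 0.01 m/s); the arm keeps its last pose, push and grip.
It fails at once if the gripper touches an offcut (contact force between the fingers and offcut0 above 0.5 N or contact force between the fingers and offcut1 above 0.5 N or contact force between the fingers and offcut2 above 0.5 N).
It fails at once if a bystander is moved (distance of any of tooth_cluster, glue_jar, brush from where it was at the start of the episode above 0.02 m).
It also fails if it takes over 72 s, if anything falls off the work surface, if the arm or the gripper's body presses on something with over 40 N, if the wrist force passes 120 N, or if a joint passes its speed limit or range.

ROBOT

A 7-joint arm with a two-finger parallel gripper is mounted at the origin on the work surface. World frame = base frame: x ahead of the robot, y to its left, z up, the work surface at z = 0. Lengths are in mm, angles in rad, forces in N, time in s.
With the tool pointing down it reaches from about 425 to 1025 mm from the base axis. Payload 9.4 kg.
Tool frame: the origin (TCP) lies on the centre line of the jaws, within the pads' length; the fingertips stand 8 mm ahead of it and the grasp point (between the pads) lies 11 mm behind it; z points along the fingers, y is the line along which they close (so a half turn about z gives the same grasp; the last joint's range is limited). The gripper opens to 85 mm and grips with 20 to 120 N. Pads are 22 mm wide; open, the fingers measure 114 mm over their backs; the gripper's body (76 mm by 85 mm) begins 54 mm behind the grasp point. The pads swing forward as they close: fully open they stand 13 mm farther back than shut.
Start: joints at [-1.309, 0.599, -0.003, 1.599, 0.002, 0.943, -0.08], TCP at [240.963, 683.784, 207.275] pointing down, gripper open.
Joint ranges: [-2.57, 2.57], [-0.35, 1.97], [-1.29, 1.29], [0.11, 2.56], [-1.05, 4.19], [0.11, 1.86], [-2.63, 2.63]. Speed limits (rad/s): [2.22, 2.22, 3.01, 3.01, 3.14, 3.14, 3.14].

INTERFACE

Orientations are given as a rotation vector (axis times angle).
In Python, from rig import arm gives the robot as it stands. Calls block until the motion is done:
- arm.goto(position, orientation): joint-space move of the TCP to a pose.
- arm.move_linear(position, attitude=None, speed=150, threshold=None): straight line of the TCP; attitude=None keeps the orientation; speed is the mean speed in mm/s. With threshold (N) it stops when the force on the tool has changed by that much, and returns True; else False.
- arm.set_joints(angles): joint-space move.
- arm.move_gripper(opening, grasp_force=None): finger opening in mm; grasp_force is the grip in N (None keeps the last); returns when the fingers have stopped.
- arm.dwell(seconds).
- arm.solve_ik(position, orientation): joint angles nearest the present ones, or None.
- arm.read_state(): the state.
- arm.get_image(name): name is "scene" or "top" or "wrist"; returns the picture (420x560x3 uint8, red, green, blue); there is no depth.
- arm.camera_info(name): a dict with "fx", "fy", "cx", "cy" (pixels), "rvec" (rotation vector, rad) and "tvec" (3), from world to camera coordinates, as OpenCV has them; the wrist camera has in their place "tool_from_camera" (4x4, takes a point from camera to tool coordinates, whose origin is the TCP and whose axes are the flange's). Camera axes: x right, y down, z forward; pixel columns grow to the right and rows downward; lengths in mm; the calibration is good to about 2 mm. The wrist camera is an equidistant fisheye: a pixel r from the principal point sees the ray r / f radians off the axis. A picture is of the moment at which its call begins: read the wrist's pose just before it. camera_info takes no time and is no camera call.
A pose or a line that the arm cannot do raises arm.MotionError and nothing moves.
- arm.sign_off(): hands the job in; it is judged then, once.
Trained networks look in the newest picture that a camera, given by its name, has taken for a name from the list of things; names that differ only in an ending like _2 or _b are one class to them, and where a whole thing is asked for, a point or a joint stands for the part that bears it (a point fixed in the world has none). Each returns a list of dicts, best first, with "score" (0 to 1); they miss things now and then, are a little off and sometimes report something else, mostly with a low value. They report only what shows in the picture. A call takes as long as a camera call. They do not tell look-alikes from the thing itself.
- arm.boxes_of(camera, query): "extent" ([left, top, right, bottom] in pixels, round what is visible of it).
The state is a dict: "clock": time; "joint_positions": joint angles; "qd": joint speeds; "joint_efforts": joint torques, N m; "position": TCP position; "tcp_rot": TCP orientation; "wrist_force": force on the tool from outside, world axes, zero at the start; "wrist_torque": the same for the moment, N m; "finger_gap": finger opening in mm; "finger_force": force on a finger pad.
Only numpy, scipy, OpenCV 4.12 (cv2) and the standard library are available. Lean on these libraries where they do the work, as an engineer would, in place of code of your own. Each camera call takes 0.05 s, during which the arm holds its last target. There are 200 camera calls.

## Working session

There is one attempt and no reset: what is moved stays moved. The work goes in short steps, each a Python script; the robot and the scene stay as the last script left them, time stands still between calls to the robot, and variables do not carry over. Pictures are saved under pics/ and viewed, at most 10 in all, crops included, and the job is handed in when it is done.

```bash
mkdir -p pics; ls; python3 - <<'E'
from rig import arm
import cv2
for n in("scene","top"):
    im=arm.get_image(n); cv2.imwrite(f"pics/{n}0.png",im[:,:,::-1]); print(n,arm.camera_info(n))
    for q in("sieve","bin","shaker","offcut0","short_fence","long_fence","tooth_cluster","glue_jar","brush"):
        print(q,[([round(v) for v in d["extent"]],round(d["score"],2)) for d in arm.boxes_of(n,q)])
print(arm.camera_info("wrist"),arm.read_state())
E
```

```text
pics
scene {'fx': 488.6685133590152, 'fy': 488.6685133590152, 'cx': 277.0981287123618, 'cy': 217.70432675007922, 'rvec': array([ 2.21982144,  0.73547776, -0.29996657]), 'tvec': array([-438.57744614, -127.45208201, 1311.33976998])}
sieve [([256, 224, 336, 289], 0.97), ([197, 208, 248, 259], 0.82), ([236, 132, 277, 174], 0.69), ([286, 141, 397, 223], 0.24)]
bin [([62, 286, 231, 420], 0.73), ([332, 295, 364, 320], 0.52)]
shaker [([288, 140, 398, 221], 0.72), ([382, 210, 410, 246], 0.22)]
offcut0 [([278, 248, 293, 261], 0.44)]
short_fence [([341, 139, 375, 160], 0.97)]
long_fence [([298, 137, 340, 179], 0.67)]
tooth_cluster [([331, 292, 364, 319], 0.62)]
glue_jar [([383, 212, 410, 246], 0.85)]
brush [([271, 333, 338, 419], 0.74)]
top {'fx': 469.8545346305908, 'fy': 469.8545346305908, 'cx': 280.6258955984299, 'cy': 209.97302872117172, 'rvec': array([ 2.20678561, -2.16255575,  0.10542748]), 'tvec': array([  27.67316235,  506.68213901, 1218.51783331])}
sieve [([283, 231, 325, 265], 0.97), ([152, 270, 216, 328], 0.81), ([257, 159, 319, 207], 0.56)]
bin [([388, 156, 480, 246], 0.63)]
shaker [
[... 920 characters left out ...]
928725, -0.00249987,  1.59939965,  0.00181863,
        0.94291067, -0.07977795]), 'qd': array([ 4.79841494e-05,  1.36789685e-04, -1.04837737e-04, -5.48352109e-04,
       -7.47302566e-04,  2.36193861e-03, -1.58367290e-03]), 'joint_efforts': array([ 4.05580813e-04, -7.76212120e+01,  1.56407833e+00, -2.58369201e+01,
        1.24524688e-02,  2.03280775e-03, -1.53559051e-05]), 'position': array([240.97156627, 683.77900594, 207.28407537]), 'tcp_rot': array([ 5.29553089e-01,  3.09657768e+00, -1.29799628e-05]), 'wrist_force': array([-0.54639381, -0.03915863,  0.43819905]), 'wrist_torque': array([-3.11417502e-02, -6.12008987e-02, -1.06746331e-05]), 'finger_force': 0.0, 'finger_gap': 85.4610730913707}
```

```bash
python3 - <<'E'
import cv2
a=cv2.imread("pics/top0.png")[100:345,100:490]; cv2.imwrite("pics/topc.png",cv2.resize(a,None,fx=2,fy=2,interpolation=2))
E
```

```text
(no output)
```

View pics/topc.png

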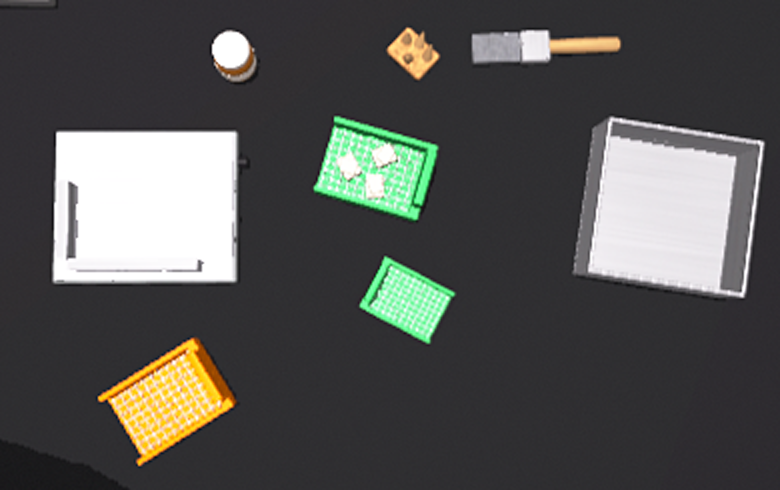

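View pics/scene0.png

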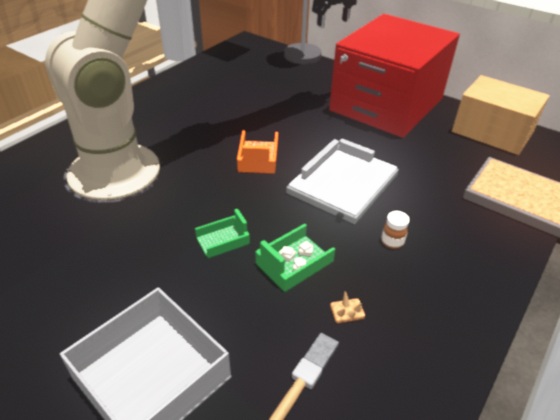

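The green-mask candidates in the top picture are: large green at (288,183), holding the three offcuts; small green at (304,248), empty; orange at (184,299). The large green one is the sieve, because orange is excluded and it is the larger green one. In the crop its plate is on the right (−y), with the mouth to the left. The bin is on the right at (434,201) and the shaker on the left at (175,201), with its fences on the left and near sides.

I'll fit poses by matching the projected model hull to the mask hull.

```bash
cat > h.py <<'E'
import numpy as np, cv2
from rig import arm
from scipy.optimize import minimize
from scipy.spatial.transform import Rotation as R
def box(x0,x1,y0,y1,z0,z1): return [[x,y,z] for x in(x0,x1) for y in(y0,y1) for z in(z0,z1)]
SIEVE=np.array(box(-70,70,-50,50,0,40)+box(-70,-58,-35,35,40,80),float)
SHAKER=np.array(box(-120,120,-100,100,0,30),float)
BIN=np.array(box(-100,100,-100,100,0,80),float)
def cam(n,st=None):
    c=arm.camera_info(n)
    if n!="wrist":
        K=np.array([[c["fx"],0,c["cx"]],[0,c["fy"],c["cy"]],[0,0,1]])
        return lambda P:cv2.projectPoints(np.asarray(P,float),c["rvec"],c["tvec"],K,None)[0][:,0]
    T=np.asarray(c["tool_from_camera"]);Rw=R.from_rotvec(st["tcp_rot"]).as_matrix()
    def f(P):
        p=((np.asarray(P)-st["position"])@Rw-T[:3,3])@T[:3,:3]
        r=np.hypot(p[:,0],p[:,1]);k=np.arctan2(r,p[:,2])/np.maximum(r,1e-9)
        return np.c_[c["cx"]+c["fx"]*p[:,0]*k,c["cy"]+c["fy"]*p[:,1]*k]
    return f
def comp(mask,seed):
    n,l,s,cen=cv2.connectedComponentsWithStats(cv2.morphologyEx(mask.astype(np.uint8),cv2.MORPH_CLOSE,np.ones((3,3))))
    ok=[i for i in range(1,n) if s[i,4]>150]
    i=min(ok,key=lambda i:np.hypot(*(cen[i]-seed)))
    c=cv2.findContours((l==i).astype(np.uint8),0,1)[0]
    return cv2.convexHull(np.vstack(c)).astype(np.float32)
def world(P,q,z=0):
    c,s=np.cos(q[2]),np.sin(q[2]); return np.asarray(P)@np.array([[c,s,0],[-s,c,0],[0,0,1]])+[q[0],q[1],z]
def fit(model,views,q0,z=0):
    def cost(q):
        q=[q[0],q[1],q[2]/100]
        t=0
        for pr,h in views:
            m=cv2.convexHull(pr(world(model,q,z)).astype(np.float32))
            i=cv2.intersectConvexConvex(m,h)[0]; t-=i/(cv2.contourArea(m)+cv2.contourArea(h)-i)
        return t
    x0=np.array([q0[0],q0[1],q0[2]*100])
    b=minimize(cost,x0,method="Nelder-Mead",options=dict(initial_simplex=x0+np.vstack([np.zeros(3),np.diag([25,25,15])]),xatol=.05,fatol=1e-5))
    return np.array([b.x[0],b.x[1],b.x[2]/100]),b.fun/len(views)
def green(im):
    h=cv2.cvtColor(im,cv2.COLOR_RGB2HSV); return (h[...,0]>40)&(h[...,0]<85)&(h[...,1]>70)&(h[...,2]>50)
def white(im,lo=150):
    h=cv2.cvtColor(im,cv2.COLOR_RGB2HSV); return (h[...,1]<50)&(h[...,2]>lo)
def ground(n,u,v,z=0):
    c=arm.camera_info(n);Rm=cv2.Rodrigues(c["rvec"])[0]
    C=-Rm.T@c["tvec"];d=Rm.T@[(u-c["cx"])/c["fx"],(v-c["cy"])/c["fy"],1]
    return C+d*(z-C[2])/d[2]
E
python3 - <<'E'
from h import *
t=cv2.imread("pics/top0.png")[:,:,::-1].copy();s=cv2.imread("pics/scene0.png")[:,:,::-1].copy()
ct,cs=cam("top"),cam("scene")
def rep(nm,model,px,ms,q0y):
    g=ground("top",*px[0],20)
    vs=[(ct,comp(ms[0],px[0])),(cs,comp(ms[1],px[1]))]
    for v in (vs,vs[:1],vs[1:]):
        q,f=fit(model,v,[g[0],g[1],q0y]);print(nm,q.round(3),round(f,3))
rep("sieve",SIEVE,[(288,183),(296,256)],[green(t),green(s)],1.4)
rep("shaker",SHAKER,[(175,201),(343,181)],[white(t,130),white(s,130)],1.57)
rep("bin",BIN,[(434,201),(146,353)],[white(t,60),white(s,60)],0.1)
for n,p in(("brush",(370,123)),("tooth",(305,125)),("jar",(217,126)),("small",(304,248)),("orange",(184,299))): print(n,ground("top",*p,20).round())
E
```

```text
sieve [575.799  21.028   1.306] -0.966
sieve [574.719  20.966   1.323] -0.962
sieve [576.292  20.677   1.301] -0.972
shaker [515.338 327.083   1.593] -0.912
shaker [517.501 320.652   1.578] -0.95
shaker [513.709 342.258   1.596] -0.96
bin [ 5.26875e+02 -3.57894e+02 -1.36000e-01] -0.931
bin [ 5.28390e+02 -3.59277e+02 -1.39000e-01] -0.983
bin [ 5.26190e+02 -3.55177e+02 -1.33000e-01] -0.888
brush [ 746. -198.   20.]
tooth [736. -23.  20.]
jar [728. 213.  20.]
small [407. -25.  20.]
orange [269. 284.  20.]
```

```bash
cat >> h.py <<'E'
G=np.array([-64,0,60.])
def tool(org,psi,th=0,flip=1):
    """TCP pose holding the sieve at the grip with sieve origin org, yaw psi, mouth-down tip th"""
    Rs=(R.from_euler("z",psi)*R.from_euler("y",th)).as_matrix()
    y=flip*Rs[:,0];z=-Rs[:,2];x=np.cross(y,z);Rt=np.c_[x,y,z]
    return np.asarray(org)+Rs@G+11*z, R.from_matrix(Rt).as_rotvec()
def tip_org(mouth,psi,th):
    Rs=(R.from_euler("z",psi)*R.from_euler("y",th)).as_matrix()
    return np.asarray(mouth)-Rs@np.array([70.,0,0])
E
python3 - <<'E'
from h import *
S=[575.8,21,0]
for f in(1,-1):
    for nm,o,p in(("grasp",S,1.306),("place",[515,327,35],1.585)):
        q=arm.solve_ik(*tool(o,p,0,f));print(f,nm,None if q is None else np.round(q,2))
    for psi in np.arange(-3.14,3.14,.3927):
        m=np.array([527,-358,125])-40*np.array([np.cos(psi),np.sin(psi),0])
        r=[arm.solve_ik(*tool(tip_org(m,psi,t),psi,t,f)) for t in(0,.6,1.25)]
        if r[2] is not None and r[0] is not None: print(f,round(psi,2),[None if q is None else np.round(q,2).tolist() for q in r])
E
```

```text
1 grasp [ 0.03  0.63 -0.08  2.1   0.11  0.42  1.16]
1 place [-0.5   0.59 -0.1   2.04  0.11  0.52  0.9 ]
1 -3.14 [[-0.12, 0.97, 1.11, 1.5, -0.9, 1.24, -2.02], [0.57, 0.45, -0.0, 1.97, -1.03, 0.36, -1.65], [1.16, 0.62, -0.42, 2.39, 3.96, 0.96, 0.05]]
1 -2.35 [[-0.33, 0.86, 1.11, 1.75, -0.86, 1.11, -1.28], [0.38, 0.53, 0.37, 1.87, -1.0, 0.99, -0.99], [1.43, 0.85, -0.73, 1.87, -0.93, 0.96, -0.79]]
1 -1.96 [[-0.33, 0.69, 0.93, 1.9, -0.7, 0.91, -1.02], [0.17, 0.65, 0.74, 1.82, -0.98, 1.36, -0.6], [0.81, 0.83, 0.18, 1.64, -1.03, 1.72, -0.51]]
1 -1.57 [[-0.35, 0.59, 0.9, 2.05, -0.65, 0.8, -0.63], [0.16, 0.69, 0.75, 1.76, -0.8, 1.49, -0.33], [0.92, 0.92, -0.19, 1.39, -0.67, 1.81, -0.65]]
1 0.39 [[0.38, 0.5, 0.55, 2.04, -0.39, 0.71, 1.57], [-0.01, 0.67, 0.72, 1.76, 0.1, 1.16, 1.0], [0.03, 0.95, 0.39, 1.43, 0.48, 1.78, 0.67]]
1 0.79 [[0.54, 0.54, 0.37, 1.88, -0.27, 0.77, 1.84], [-0.03, 0.63, 0.69, 1.82, 0.25, 0.95, 1.21], [-0.08, 0.85, 0.35, 1.66, 0.72, 1.51, 0.66]]
1 1.18 [[0.38, 0.67, 0.64, 1.73, -0.5, 0.9, 2.41], [-0.04, 0.59, 0.66, 1.89, 0.38, 0.72, 1.42], [-0.18, 0.76, 0.35, 1.93, 1.01, 1.
[... 1289 characters left out ...]
1.11, 1.9, -0.84, 1.02, -0.71], [-0.22, 0.81, 1.12, 1.83, -0.14, 0.91, -1.52], [-0.42, 1.14, 1.11, 1.69, 0.25, 1.19, -1.96]]
-1 1.18 [[0.17, 0.86, 1.11, 1.75, -0.87, 1.11, -0.39], [-0.25, 0.78, 1.12, 1.9, -0.18, 0.66, -1.18], [-0.56, 1.07, 1.12, 1.95, 0.5, 0.75, -2.06]]
-1 1.57 [[0.17, 0.93, 1.11, 1.61, -0.88, 1.18, -0.09], [-0.07, 0.57, 0.72, 1.96, 0.35, 0.45, -1.36], [-0.67, 1.11, 1.26, 2.22, 1.16, 0.23, -2.57]]
-1 1.97 [[0.2, 0.87, 0.88, 1.5, -0.72, 1.12, 0.06], [-0.24, 0.7, 1.1, 2.01, -0.99, 0.35, 0.27], [-0.56, 0.94, 1.1, 2.46, 2.64, 0.62, 2.47]]
-1 2.36 [[0.15, 0.88, 0.85, 1.44, -0.7, 1.14, 0.33], [0.1, 0.49, 0.54, 2.02, -0.75, 0.14, 0.44], [1.03, 0.87, -1.21, 2.54, 2.36, 1.69, -2.44]]
```

```bash
python3 - <<'E'
from h import *
ims=[]
for nm,o,psi in(("shk",[515,327,270],1.585),("sv",[575.8,21,200],1.306)):
    arm.goto(*tool(o,psi)); arm.dwell(.3)
    st=arm.read_state(); im=arm.get_image("wrist"); np.savez(f"{nm}.npz",im=im,position=st["position"],tcp_rot=st["tcp_rot"])
    c=cam("wrist",st); v=im[:,:,::-1].copy()
    pts=world(SIEVE,[575.8,21,1.306]) if nm=="sv" else np.vstack([world(SHAKER,[515,327,1.585])])
    for p in c(pts): cv2.circle(v,tuple(int(a) for a in p),3,(0,0,255),-1)
    if nm=="sv":
        q,f=fit(SIEVE,[(c,comp(green(im),c(world([[0,0,30]],[575.8,21,1.306]))[0]))],[575.8,21,1.306]);print(q,f)
    print(nm,st["clock"],[(d["extent"],d["score"]) for k in("short_fence","long_fence") for d in arm.boxes_of("wrist",k)])
    ims.append(cv2.resize(v,(400,300)))
cv2.imwrite("pics/w1.png",np.hstack(ims))
E
```

```text
shk 3.1667 [([382.4, 117.4, 401.7, 187.0], 0.86), ([73.3, 158.5, 178.0, 242.3], 0.74), ([262.5, 102.2, 392.2, 118.0], 0.92), ([139.7, 188.3, 161.3, 209.8], 0.7)]
[574.82800575  21.82194003   1.31705813] -0.986242112836109
sv 4.8167 [([550.3, 37.8, 560.0, 87.4], 0.66), ([466.0, 25.5, 560.0, 44.4], 0.85)]
```

View pics/w1.png

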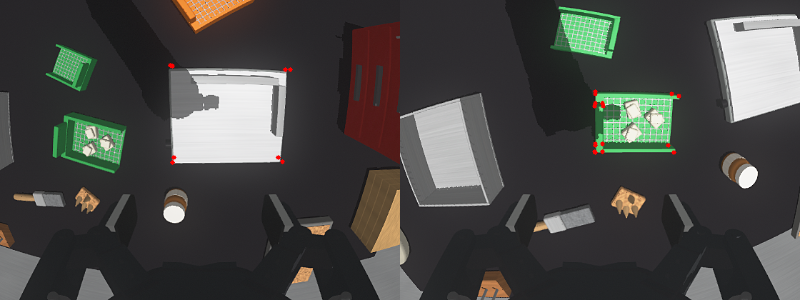

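The left half shows the shaker with its fences on the far-right and top edges, and the projected corners match. The right half shows the large green sieve, three offcuts inside, with model points on its outline (fit 0.986). The target is confirmed.

```bash
python3 - <<'E'
from h import *
d=np.load("shk.npz");im=d["im"];c=cam("wrist",d)
FULL=np.vstack([SHAKER,box(90,105,-30,70,30,60),box(-75,90,70,85,30,60)])
for lo in(45,60,80):
    h=comp(white(im,lo),c(world([[0,0,30]],[515,327,1.585]))[0])
    print(lo,fit(FULL,[(c,h)],[515,327,1.585]))
# grasp
q=[574.8,21.8,1.317]
arm.move_gripper(60,100)
p,r=tool([q[0],q[1],0],q[2])
arm.goto(p+[0,0,80],r)
print(arm.move_linear(p,r,speed=100,threshold=15))
arm.move_gripper(0,100)
s=arm.read_state();print(s["finger_gap"],s["finger_force"],s["position"]-p,s["wrist_force"],s["clock"])
E
```

```text
45 (array([411.03352154, 261.43019253,   1.36015822]), np.float64(-0.28755142821609214))
60 (array([517.79292072, 321.95057651,   1.59378902]), np.float64(-0.9106757688144358))
80 (array([516.55502952, 323.0286105 ,   1.59256194]), np.float64(-0.9822610943271882))
False
7.898407094644115 98.3004105091095 [0.27177999 0.272858   0.69375498] [-1.07606271  1.11788232  7.92328067] 7.375
```

```bash
python3 - <<'E'
from h import *
s=arm.read_state(); p=s["position"]
arm.move_linear(p+[0,0,130],speed=120)
s=arm.read_state();print("lift",s["finger_gap"],s["finger_force"],s["wrist_force"])
psi=.8; u=np.array([np.cos(psi),np.sin(psi),0])
m=np.array([527,-358,0])-35*u
arm.goto(*tool(tip_org(m+[0,0,190],psi,0),psi))
st=arm.read_state();im=arm.get_image("wrist");print(st["clock"],st["joint_positions"].round(2),st["finger_gap"])
a=arm.get_image("scene")
cv2.imwrite("pics/w2.png",cv2.resize(np.hstack([im,a])[:,:,::-1],(800,300)))
for t in(.6,1.25):
    print(arm.solve_ik(*tool(tip_org(m+[0,0,125],psi,t),psi,t)))
E
```

```text
lift 7.938005762610304 98.09592951089144 [-0.53406906  0.42698766 -3.50281751]
10.325 [ 0.55  0.47  0.32  1.81 -0.18  0.9   1.76] 8.291572747539435
[0.00758821 0.61190673 0.6062301  1.81944528 0.30559849 0.96439378
 1.15213789]
[-0.29279023  0.95926271  0.74682876  1.67980052  0.52568092  1.32246947
  0.88542833]
```

View pics/w2.png

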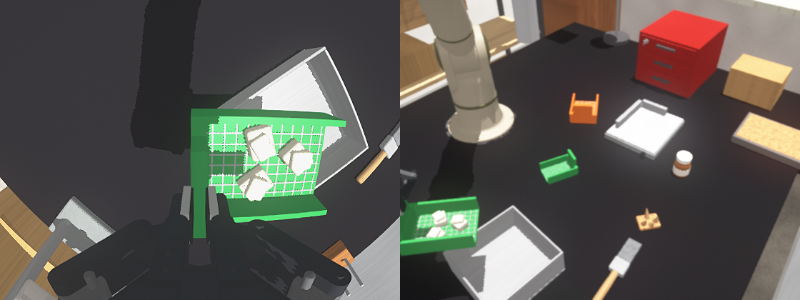

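The sieve is held level, offcuts still inside, with its mouth over the bin. Now I'll tip it.

```bash
python3 - <<'E'
from h import *
psi=.8; u=np.array([np.cos(psi),np.sin(psi),0])
m=np.array([527,-358,0])-35*u
for t,z in((.35,140),(.6,115),(.8,110),(1.0,110),(1.2,110)):
    arm.goto(*tool(tip_org(m+[0,0,z],psi,t),psi,t))
arm.dwell(.6)
st=arm.read_state();print(st["clock"],st["joint_positions"].round(2),st["finger_gap"],st["wrist_force"])
im=arm.get_image("wrist");a=arm.get_image("top")
cv2.imwrite("pics/w3.png",cv2.resize(np.hstack([im,a])[:,:,::-1],(800,300)))
E
```

```text
12.8167 [-0.29  0.96  0.77  1.7   0.48  1.26  0.91] 8.181888685861376 [-0.07204704  0.31619563 -2.76091815]
```

View pics/w3.png

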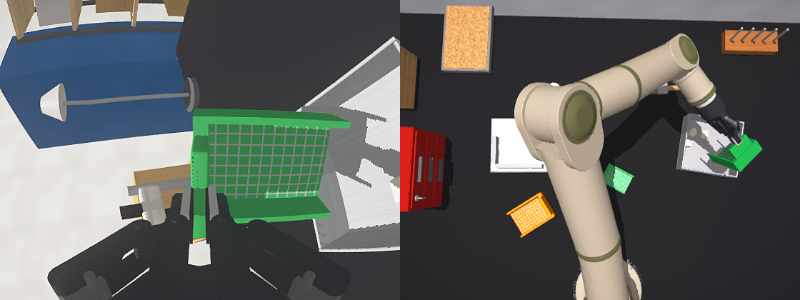

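```bash
python3 - <<'E'
from h import *
psi=.8; u=np.array([np.cos(psi),np.sin(psi),0])
m=np.array([527,-358,0])-35*u
arm.goto(*tool(tip_org(m+[0,0,125],psi,.6),psi,.6))
arm.goto(*tool(tip_org(m+[0,0,200],psi,0),psi,0))
SH=np.array([516.8,322.2,1.588])
o=world([[0,0,0]],SH)[0]; 
arm.goto(*tool([480,40,190],1.2))
t=arm.get_image("top")
o=world([[0,0,110]],SH)[0]
arm.goto(*tool(o,SH[2])); arm.dwell(.3)
st=arm.read_state();im=arm.get_image("wrist");np.savez("pl.npz",im=im,t=t,position=st["position"],tcp_rot=st["tcp_rot"])
c=cam("wrist",st)
print(st["clock"],st["finger_gap"],st["wrist_force"],"sieve in hand, nominal",o,SH[2],fit(SIEVE,[(c,comp(green(im),c(o[None]+[0,0,20])[0]))],[o[0],o[1],SH[2]],110))
cv2.imwrite("pics/w4.png",np.hstack([cv2.resize(im,(400,300)),cv2.resize(t[130:280,340:540],(400,300))])[:,:,::-1])
E
```

```text
17.4167 7.76015554578565 [ 0.33832999  0.346788   -3.69985009] sieve in hand, nominal [516.8 322.2 110. ] 1.588 (array([515.87998273, 320.63342008,   1.58298613]), np.float64(-0.9835426515939343))
```

View pics/w4.png

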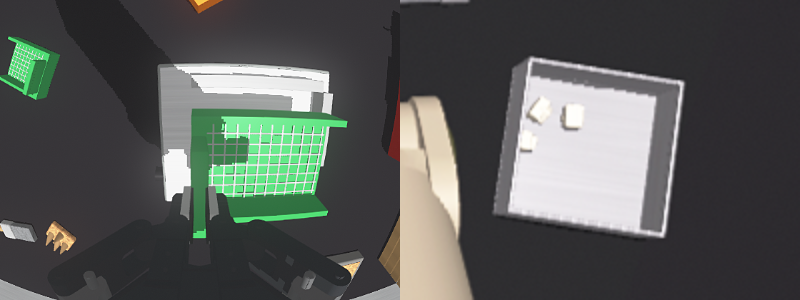

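All three offcuts lie in the bin, and the sieve is still where it should be in the hand. Next I'll lower it 14 mm clear of both fences and push in.

```bash
python3 - <<'E'
from h import *
SH=np.array([516.8,322.2,1.588])
A=world(np.eye(3),[0,0,SH[2]])
o=world([[6,6,50]],SH)[0]
p,r=tool(o,SH[2]); arm.move_linear(p,r,speed=120); arm.dwell(.3)
f0=arm.read_state()["wrist_force"]
p,r=tool(world([[6,6,22]],SH)[0],SH[2])
print("down",arm.move_linear(p,r,speed=25,threshold=5)); arm.dwell(.2)
def rep(k):
    s=arm.read_state();f=A@(s["wrist_force"]-f0)
    org=s["position"]-(p-world([[6,6,22]],SH)[0])
    print(k,"shaker-frame F",f.round(1),"org",(A@(org-[SH[0],SH[1],0])).round(1),round(s["clock"],1))
rep("down")
print("x",arm.move_linear(arm.read_state()["position"]+A[0]*30,speed=25,threshold=6));arm.dwell(.2);rep("x")
print("y",arm.move_linear(arm.read_state()["position"]+A[1]*30,speed=25,threshold=6));arm.dwell(.2);rep("y")
np.save("f0.npy",f0)
E
```

```text
down True
down shaker-frame F [-0.8  0.5  9.8] org [ 5.9  6.1 30.7] 19.4
x True
x shaker-frame F [-0.9 -1.8  8.1] org [20.8  5.5 30.7] 20.3
y True
y shaker-frame F [-1.8  2.9  9.2] org [19.9 10.4 30.7] 21.0
```

```bash
cat >> h.py <<'E'
SH=np.array([516.8,322.2,1.588]); A=world(np.eye(3),[0,0,SH[2]])
P0,R0=tool(world([[0,0,0]],SH)[0],SH[2])
def rep(k,f0):
    s=arm.read_state();f=A@(s["wrist_force"]-f0)
    w=R.from_rotvec(s["tcp_rot"])*R.from_rotvec(R0).inv()
    print(k,"F",f.round(1),"org",(A@(s["position"]-P0)).round(2),"rot",w.as_rotvec().round(4),"t",round(s["clock"],1),"gap",round(s["finger_gap"],2));return f
def at(v,sp=25,th=None):
    return arm.move_linear(P0+A.T@np.asarray(v,float),R0,speed=sp,threshold=th)
E
python3 - <<'E'
from h import *
f0=np.load("f0.npy")
at([19,10.4,30.5]);arm.dwell(.2);rep("a",f0)
for y in range(12,24):
    at([19,y,30.5],10);arm.dwell(.15);f=rep(y,f0)
    if f[1]<-8: break
E
```

```text
a F [ 1.  -0.5  8.7] org [19.96 10.36 30.73] rot [ 0.0012 -0.0004  0.0004] t 21.4 gap 8.12
12 F [ 1.6 -2.4  8.4] org [19.66 11.5  30.74] rot [ 0.001  -0.001   0.0002] t 21.9 gap 8.19
13 F [ 0.8 -2.8  8.4] org [19.37 12.57 30.7 ] rot [ 0.0007 -0.0009  0.    ] t 22.3 gap 7.98
14 F [ 1.4 -2.6  9. ] org [19.18 13.54 30.7 ] rot [ 0.0005 -0.0008 -0.0002] t 22.7 gap 7.97
15 F [ 0.4 -2.7  8.5] org [19.1  14.54 30.71] rot [ 0.0004 -0.0008 -0.0002] t 23.1 gap 8.03
16 F [ 0.4 -3.3  9.1] org [19.02 15.5  30.73] rot [ 0.0003 -0.0008 -0.0003] t 23.5 gap 8.1
17 F [-0.3 -3.6  8.2] org [18.96 16.34 30.73] rot [ 0.0003 -0.0011 -0.0004] t 23.9 gap 8.31
18 F [-0.9 -7.1  7.1] org [19.04 16.48 30.85] rot [ 0.0008 -0.0024 -0.0007] t 24.3 gap 7.95
19 F [-1.2 -8.4  7.4] org [19.13 16.71 31.04] rot [ 0.0013 -0.0037 -0.0008] t 24.7 gap 8.24
```

```bash
python3 - <<'E'
from h import *
f0=np.load("f0.npy")
for x in (20,21,22,23,24,25,26,27,28):
    at([x,20,30],10);arm.dwell(.15);f=rep(x,f0)
    if f[0]<-10: break
for y in (21,22,23,24,25,26):
    if f[1]<-11: break
    at([x,y,30],10);arm.dwell(.15);f=rep(y,f0)
print(arm.read_state()["wrist_torque"])
st=arm.read_state();im=arm.get_image("wrist");np.savez("fin.npz",im=im,position=st["position"],tcp_rot=st["tcp_rot"])
cv2.imwrite("pics/w5.png",cv2.resize(im[80:310,180:500],(800,575),interpolation=2)[:,:,::-1])
c=cam("wrist",st); o=world([[20,18,30]],SH)[0]
print(o,fit(SIEVE,[(c,comp(green(im),c(o[None]+[0,0,20])[0]))],[o[0],o[1],SH[2]],30))
E
```

```text
20 F [ -4.1 -10.3  11.4] org [19.32 16.66 30.93] rot [ 0.0009 -0.0051 -0.0017] t 25.2 gap 7.97
21 F [-4.6 -9.9 12.4] org [19.65 16.63 30.91] rot [ 0.0001 -0.005  -0.0021] t 25.6 gap 8.09
22 F [ -6.9 -10.8  13.3] org [20.1  16.6  30.91] rot [-0.0006 -0.0048 -0.0023] t 26.0 gap 8.25
23 F [ -8.5 -11.7  11.8] org [20.57 16.56 30.84] rot [-0.0012 -0.0047 -0.0026] t 26.4 gap 7.96
24 F [ -9.8 -12.3  13.1] org [21.03 16.53 30.8 ] rot [-0.0019 -0.0045 -0.0029] t 26.8 gap 8.11
25 F [-11.3 -11.6  12.8] org [21.29 16.54 30.78] rot [-0.0028 -0.0043 -0.0034] t 27.2 gap 8.22
[-2.41321702 -2.55384746  0.19984365]
[498.45860714 341.88738957  30.        ] (array([503.47258808, 342.63930183,   1.60095844]), np.float64(-0.9545393915668836))
```

View pics/w5.png

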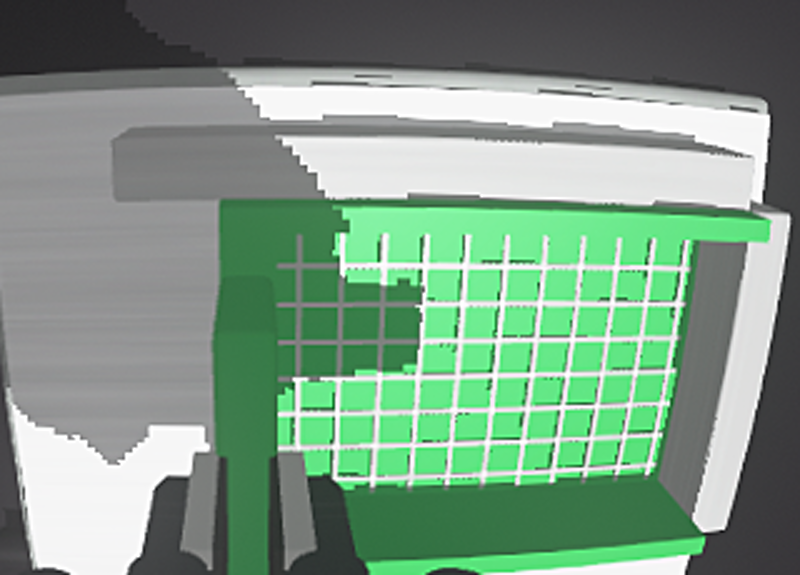

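```bash
python3 - <<'E'
from h import *
d=np.load("fin.npz");im=d["im"];ci=arm.camera_info("wrist")
T=np.asarray(ci["tool_from_camera"]);Rw=R.from_rotvec(d["tcp_rot"]).as_matrix()
def unp(px,z):
    e=(np.asarray(px,float)-[ci["cx"],ci["cy"]])/ci["fx"];r=np.hypot(*e.T)
    ray=np.c_[e*(np.sin(r)/r)[:,None],np.cos(r)]@(Rw@T[:3,:3]).T
    C=d["position"]+Rw@T[:3,3];return C+ray*((z-C[2])/ray[:,2])[:,None]
def line(P,n):
    v=cv2.fitLine(P[:,:2].astype(np.float32),cv2.DIST_HUBER,0,.01,.01).ravel()
    if v[:2]@n<0: v[:2]*=-1
    res=np.abs((P[:,:2]-v[2:])@[-v[1],v[0]]);print("  res",np.median(res).round(2));return np.arctan2(v[1],v[0]),P[:,:2].mean(0)
g=green(im)
rim=[(u,np.argmax(g[120:,u])+120-.5) for u in range(270,484)]
print("rim outer z70",line(unp(rim,70),[0,1]))
w=im.max(2)>110
right=[(w.shape[1]-1-np.argmax(w[v,:520][::-1])-40+.5,v) for v in range(0)]
E=[]
for v in range(178,285):
    row=im[v,440:520].max(1).astype(int);k=np.argmin(np.diff(row));E.append((440+k+.5,v))
a=line(unp(E,60),[-1,0]);print("short fence outer z60 (minus pi/2)",a[0]-np.pi/2,a[1])
# long fence back top edge: strongest vertical gradient in band
gr=cv2.cvtColor(im,cv2.COLOR_RGB2GRAY).astype(int)
E=[(u,125+np.argmax(np.abs(np.diff(gr[125:142,u])))+.5) for u in range(235,290)]
print("long fence back z60, shaded part",line(unp(E,60),[0,1]))
E=[(u,125+np.argmax(np.abs(np.diff(gr[125:148,u])))+.5) for u in range(310,470)]
print("  lit part",line(unp(E,60),[0,1]))
E
sleep 0
```

```text
res 0.08
rim outer z70 (np.float32(1.5964466), array([447.54508961, 334.96574905]))
  res 0.28
short fence outer z60 (minus pi/2) -4.6841025 [496.41935437 422.30897255]
  res 0.07
long fence back z60, shaded part (np.float32(1.5891974), array([433.30775064, 267.66677152]))
  res 0.61
  lit part (np.float32(1.5782968), array([430.57768815, 344.13266475]))
```

```bash
python3 - <<'E'
from h import *
d=np.load("fin.npz");ci=arm.camera_info("wrist");c=cam("wrist",d)
# predicted pixels (crop coords): mouth floor edge for fence-inner line vs shaker corner implied by fences
yaw=1.594
inn=lambda x:np.array([x,407.3+(x-496.4)*-1/np.tan(-yaw)*0+(496.4-x)*np.tan(1.5708-yaw)*-1,0])
for z in(35,60,70):
    P=np.array([[455,407.3,z],[540,405.3,z]],float); print(z,((c(P)-[180,80])*2.5).round())
f0=np.load("f0.npy");arm.dwell(.5);print(rep("hold",f0),arm.read_state()["qd"].round(4))
E
```

```text
35 [[690. 217.]
 [637. 475.]]
60 [[735. 237.]
 [669. 515.]]
70 [[754. 246.]
 [683. 533.]]
hold F [-11.3 -11.3  14.2] org [21.25 16.52 30.77] rot [-0.0028 -0.0043 -0.0035] t 27.7 gap 7.65
[-11.2872068  -11.32331556  14.24695766] [-0.0013  0.0004  0.0021 -0.0007  0.0003 -0.0006  0.0013]
```

The sieve and fence edges agree within 0.01 rad, and the mouth edge lies on the short fence's inner face. About 11 N is held on each fence and the pose is steady, so I'm handing in.

```bash
python3 -c "
from rig import arm
print(arm.sign_off())"
```

```text
the job is handed in; nothing more can be done
None
```

The job is handed in, though no verdict came back: the three offcuts are in the scrap bin, and the large green sieve is held flat in the fence corner with about 11 N on each fence.

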